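Draw two dominoes from the rocker dispenser

ROBOT

A 6-joint arm with a two-finger parallel gripper is mounted at the origin on the work surface. World frame = base frame: x ahead of the robot, y to its left, z up, the work surface at z = 0. Lengths are in m, angles in degrees, forces in N, time in s.
With the tool pointing down it reaches from about 0.3 to 0.875 m from the base axis. Payload 4.2 kg.
Tool frame: the origin (TCP) lies between the finger pads; the fingertips stand 17 mm ahead of it and the grasp point (between the pads) lies 2 mm behind it; z points along the fingers, y is the direction in which the jaws open and shut (so a half turn about z gives the same grasp; the last joint's range is limited). The gripper opens to 85 mm and grips with 20 to 120 N. Pads are 22 mm wide; open, the fingers measure 114 mm over their backs; the gripper's body (76 mm by 85 mm) begins 54 mm behind the grasp point. The pads swing forward as they close: fully open they stand 13 mm farther back than shut.
Start: joints at [-70.187, 18.312, 89.639, -0, 72.044, -1.146], TCP at [0.206, -0.537, 0.248] pointing down, gripper open.
Joint ranges: [-177.97, 177.97], [-48.28, 115.42], [12.27, 149.76], [-77.06, 257.06], [2.81, 150.46], [-146.56, 146.56]. Speed limits (degrees/s): [147.25, 147.25, 180, 180, 180, 180].

INTERFACE

Orientations are given as a 3x3 rotation matrix whose columns are the frame's x, y, z axes.
In Python, from workcell import r gives the robot as it stands.
- The arm moves only by the tool apply_moves, never from a script. Its argument "deltas" is a list that holds one entry, the list of rows, each a list of 4 numbers: the shift along the tool's x, y, z in cm, then the turn about the tool's z in degrees. In form: [[[x, y, z, yaw], ...]]. A call has 1 to 8 rows; each row shifts and turns the pose as measured when the row begins, along the tool's axes as they then stand; what a row does not reach is not made up. A row lasts 1/8 s, in which the tool goes at most 62.5 mm and 10.7 degrees, less where a joint would pass 70% of its speed; a pose out of reach is approached as far as the arm can. A call with a gripper value outside its range is refused whole. "jaw" is the closure, from 0 (fully open) to 1 (shut), set as the call begins (left out, the last holds). The fingers move at their own pace and stop on an object; "newtons" is the grip in N (left out, the last holds). Time passes only in rows, so rows that do not move let the fingers close. It gives the time, the measured TCP pose, the force and the opening at its end, in the units of the state.
- r.state(): the state, without advancing time (a new reading comes with each control period).
- r.read_camera(name): name is "scene" or "top" or "wrist"; returns a dict with "img" (420x560x3 uint8, red, green, blue), "z_map" (420x560 float32, m along the optical axis (not along the pixel's ray), 0 where there is no reading), "K" (3x3 intrinsics, pixels), "rvec" (rotation vector, rad) and "tvec" (3), from world to camera coordinates, as OpenCV has them; the wrist camera has in their place "hand_eye" (4x4, takes a point from camera to tool coordinates, whose origin is the TCP and whose axes are the flange's). Camera axes: x right, y down, z forward; pixel columns grow to the right and rows downward; lengths in m; the calibration is good to about 2 mm. A picture is of the moment at which its call begins: read the wrist's pose just before it.
- r.job_done(): hands the job in, once; it reports no verdict.
The state is a dict: "clock": time; "qpos": joint angles; "joint_velocities": joint speeds; "joint_torque": joint torques, N m; "position": TCP position; "orientation": TCP orientation; "contact_force": force on the tool from outside, world axes, zero at the start; "moment": the same for the moment, N m; "grip_width": finger opening in m.
Only numpy, scipy, OpenCV 4.12 (cv2) and the standard library are available. Lean on these libraries where they do the work, as an engineer would, in place of code of your own. Each camera call takes 0.05 s, during which the arm holds its last target.

TASK

Push the aluminium dish along the table until it rests against the dispenser's two rubber posts, under the mouth of the chute. Then press the orange paddle down to lift the gate, keep it down until both waiting dominoes have slid into the dish, and let go so the gate shuts again. Only push and press: do not lift the dish, touch the two dominoes, or disturb the domino box, the saucer and the loose dominoes.

Things in the scene. Friction and masses are not known exactly. Their poses are not given: they have to be found in the camera images.
- dispenser: Fixed black dispenser, base 140 x 120 x 8 mm, with an open aluminium chute 34 mm wide sloping 35 degrees down to its -y side: top 166 mm high at local y +0.08 m, lip 50 mm high at y -0.06 m. Black rubber posts, 8 mm radius, 40 mm high, at local (-0.055, -0.05), (0.055, -0.05) m. Origin: on the table under the chute's mid-width. z up, -y: way the dominoes come out, -x: paddle side, near the robot.
- dish_place (a point): Where the centre of the dish's underside lies, on the table, when the dish touches both rubber posts: dispenser-local (0, -0.105, 0) m. The way to it along the table is free from the dispenser's -y side. Axes as the dispenser's.
- dish: Round aluminium dish, loose, 0.15 to 0.31 kg: 140 mm across the rim, 124 mm across the foot, 32 mm high, wall 3 mm. Origin: centre of its underside, on the table. It starts 60 to 110 mm short of its place, on the -y side of the dispenser, up to 20 mm off to a side.
- paddle (a point): Centre of the top face of the rocker's orange press paddle (56 x 46 mm, 8 mm thick), 124 mm above the table at rest, at dispenser-local (-0.14, -0.015) m, 85 mm from the pivot. It goes down about 40 mm at full travel, takes about 2 N at first and 4 N fully down, and springs back up by itself. Its axes turn with the rocker.
- rocker (a joint): Angle of the rocker in rad, 0 = gate shut, paddle up; grows as the paddle is pressed; stop at 0.5. The pivot axis is level along the dispenser's y, on a block at dispenser-local (-0.055, -0.015) m, 118 mm high (brackets to 129 mm). The dominoes can pass under the gate from about 0.35.
- gate (a point): Middle of the lower edge of the orange gate plate (34 mm wide, 4 mm thick) at the rocker's other end, across the chute at dispenser-local (0, -0.015) m; it rises about 30 mm when the paddle is fully pressed. Seen from above, gate, pivot and paddle lie on one line.
- tile_front: Ivory domino 24 x 48 x 9 mm, 22 g, lying in the chute against the gate. Origin: its centre. Its axes are those of the dispenser at the start (the domino's own face is tilted 35 degrees to them). It needs less than a second to slide out and drop into a dish that stands at its place.
- tile_back: Second ivory domino, same size, lying in the chute behind tile_front. Origin: its centre.
- domino_box: Closed brown wooden domino box 80 x 190 x 40 mm, origin at the centre of its underside; stands beyond the dispenser (+x side). Leave alone.
- saucer: White ceramic espresso saucer, 120 mm across, 18 mm high, origin at the centre of its underside; stands beyond the dish. Leave alone.
- loose_tile_a: Loose ivory domino 24 x 48 x 9 mm flat on the table on the robot's side of the dish's way, origin at the centre of its underside. Leave alone.
- loose_tile_b: Loose ivory domino 24 x 48 x 9 mm flat on the table on the robot's side of the dispenser, origin at the centre of its underside. Leave alone.
There are look-alikes about, which are no part of the job. What is shaped like the tile_back but blue, brown or yellow is not meant.

How it is judged (in metres and radians):
On the way, in this order (a step that is already met when the one before it is completed fails the run):
1. the dish stands at its place against the posts while the gate is still shut (horizontal distance between dish and dish_place below 0.015 m and value of joint rocker below 0.05 rad), for 0.1 s.
2. the paddle is pressed and the gate lifts (horizontal distance between dish and dish_place below 0.015 m and value of joint rocker above 0.2 rad and contact force between the fingers and rocker above 0.3 N).
At the end, for the whole second after the job is handed in: The dish stands flat within 15 mm of its place against the posts, both dominoes of the chute lie at rest in it (centres within 70 mm of the dish's centre and lower than 36 mm), and the gate is shut (rocker below 0.05 rad) (all of step 1 and height (world z) of dish below 0.006 m and angle between dish's own z axis and vertical below 0.1 rad and linear speed of each of dish, tile_front, tile_back below 0.02 m/s and horizontal distance between each of tile_front, tile_back and dish below 0.07 m and height (world z) of each of tile_front, tile_back below 0.036 m); the robot touches nothing.
It fails at once if the dish is lifted or tipped (height (world z) of dish above 0.012 m or angle between dish's own z axis and vertical above 0.25 rad).
It fails at once if the robot touches a domino of the chute (contact force between any of the fingers, the arm and tile_front above 0.3 N or contact force between any of the fingers, the arm and tile_back above 0.3 N).
It fails at once if the domino box, the saucer or a loose domino is moved by more than 15 mm (distance of any of domino_box, saucer, loose_tile_a, loose_tile_b from where it was at the start of the episode above 0.015 m).
It also fails if it takes over 45 s, if anything falls off the work surface, if the arm or the gripper's body presses on something with over 40 N, if the wrist force passes 120 N, or if a joint passes its speed limit or range.

## Working session

There is one attempt and no reset: what is moved stays moved. The work goes in short steps, Python scripts to look and compute and a tool call to move; the robot and the scene stay as the last step left them, time stands still between calls to the robot, and variables do not carry over. Pictures are saved under pics/ and viewed, and the job is handed in when it is done.

Besides the shell and the picture viewer there is one more tool, called after "Call:" as name([rows], argument=value, ...), one row to a line, values as JSON. apply_moves: Moves the arm, as the interface text tells. Its arguments: {"type":"object","properties":{"deltas":{"type":"array"},"jaw":{"type":"number"},"newtons":{"type":"number"}},"required":["deltas"]}

```bash
mkdir -p pics; ls; cat > h.py <<'E'
import numpy as np, cv2, pickle
def snap(r,name,tag):
    c=r.read_camera(name); cv2.imwrite(f'pics/{tag}.png',c['img'][:,:,::-1]); pickle.dump(c,open(f'{tag}.pkl','wb')); return c
def world(c,u,v):
    R=cv2.Rodrigues(np.array(c['rvec'],float))[0]; t=np.array(c['tvec'],float).ravel()
    d=c['z_map'][int(v),int(u)]; p=np.linalg.inv(c['K'])@[u,v,1]*d
    return R.T@(p-t)
def cloud(c):
    R=cv2.Rodrigues(np.array(c['rvec'],float))[0]; t=np.array(c['tvec'],float).ravel()
    z=c['z_map'];v,u=np.indices(z.shape);P=np.stack([u,v,np.ones_like(u)],-1)@np.linalg.inv(c['K']).T*z[...,None]
    return (P-t)@R
E
python3 - <<'E'
from workcell import r
from h import *
s=r.state();print(s)
for n in('scene','top'):
    c=snap(r,n,n+'0');print(c['K'],c['rvec'],c['tvec'],(c['z_map']>0).mean())
E
```

```text
pics
{'clock': 0.0, 'qpos': array([-7.01848338e+01,  1.83511192e+01,  8.97090595e+01, -3.37219031e-03,
        7.20426469e+01, -1.14549244e+00]), 'joint_velocities': array([-0.00400342,  0.14842215, -0.0169788 ,  0.04276876,  0.05189737,
       -0.03178193]), 'joint_torque': array([ 7.44096633e-04, -4.15517592e+01, -2.34159869e+01,  2.45467063e-04,
        7.97253801e-03, -1.10829311e-05]), 'position': array([ 0.20552542, -0.53652019,  0.24746948]), 'orientation': array([[ 9.33819759e-01,  3.57743234e-01, -6.61034661e-04],
       [ 3.57743844e-01, -9.33818267e-01,  1.66940572e-03],
       [-2.00676400e-05, -1.79540513e-03, -9.99998388e-01]]), 'contact_force': array([-0.08373932, -0.49052505,  0.42470952]), 'moment': array([0.02113362, 0.02552125, 0.00560832]), 'grip_width': 0.08566656735635629}
[[388.23417114   0.         275.02455797]
 [  0.         388.23417114 211.26572709]
 [  0.           0.           1.        ]] [ 1.05448739  2.48670022 -0.96135739] [ 0.28574851 -0.32408881  1.14373889] 0.9957057823129252
[[446.85776853   0.         280.28419036]
 [  0.         446.85776853 216.43338993]
 [  0.           0.           1.        ]] [ 2.15452134 -2.14730061  0.15339509] [0.1330632  0.59302068 0.9293881 ] 0.9962117346938776
```

View pics/scene0.png

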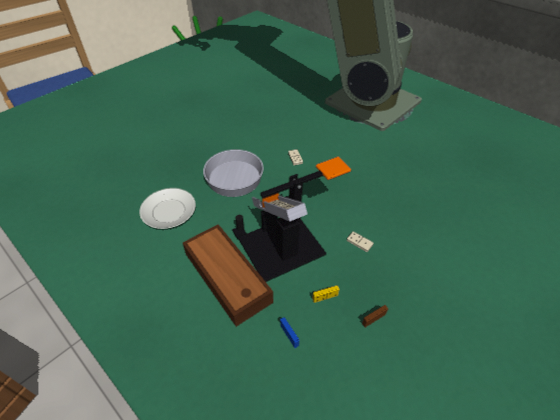

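View pics/top0.png

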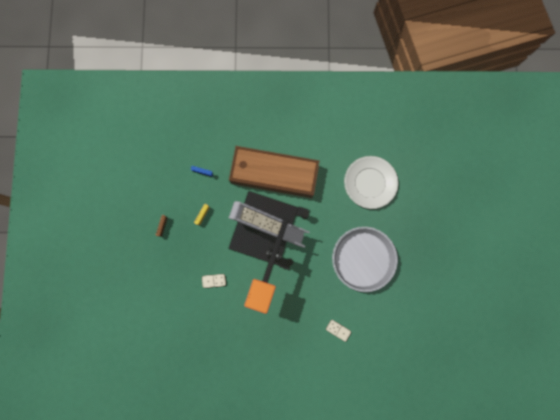

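The scene view shows the dish at about (233,172), the paddle at (333,168) and the posts at (240,222). The top view shows the dish at (365,259), the paddle at (260,296), the chute from (237,211) to (297,236), and a loose domino at (339,330). Next I measure these.

```bash
cat > m.py <<'E'
from h import *
def ray(c,uv,z):
    R=cv2.Rodrigues(np.array(c['rvec'],float))[0]; t=np.array(c['tvec'],float).ravel()
    uv=np.atleast_2d(uv).astype(float)
    d=np.c_[uv,np.ones(len(uv))]@np.linalg.inv(c['K']).T@R; o=-R.T@t
    return o+d*((z-o[2])/d[:,2])[:,None]
def orange(c):
    h=cv2.cvtColor(c['img'],cv2.COLOR_RGB2HSV); m=cv2.inRange(h,(5,200,150),(16,255,255))
    n,l,st,_=cv2.connectedComponentsWithStats(m); k=1+np.argmax(st[1:,4]); return l==k
def dish(c,center,rad=0.11):
    P=cloud(c); m=(P[...,2]>0.026)&(P[...,2]<0.038)&(np.hypot(P[...,0]-center[0],P[...,1]-center[1])<rad)
    h=cv2.cvtColor(c['img'],cv2.COLOR_RGB2HSV); m&=h[...,1]<70
    return P[m]
def circ(p):
    A=np.c_[2*p[:,:2],np.ones(len(p))]; s=np.linalg.lstsq(A,(p[:,:2]**2).sum(1),rcond=None)[0]
    return s[:2],np.sqrt(s[2]+s[:2]@s[:2])
E
python3 - <<'E'
from m import *
for n in('scene0','top0'):
    c=pickle.load(open(n+'.pkl','rb'));P=cloud(c)
    m=orange(c);q=P[m];print(n,'paddle depth',np.median(q,0),m.sum(), 'table z',np.median(P[...,2]))
    uv=np.argwhere(m)[:,::-1]
    w=ray(c,uv,0.124);rc=cv2.minAreaRect((w[:,:2]*1000).astype(np.float32));print(rc, w.mean(0))
    d0=world(c,*( (233,178) if n[0]=='s' else (365,259)));print('dish bottom',d0)
    p=dish(c,d0);print('dish',circ(p),len(p), (p.min(0)+p.max(0))/2,np.ptp(p,0))
    h=cv2.cvtColor(c['img'],cv2.COLOR_RGB2HSV)
    # base: black, z~8mm
    mb=(h[...,2]<40)&(P[...,2]>0.004)&(P[...,2]<0.013)&(np.hypot(*(P[...,:2]-np.median(q,0)[:2]).transpose(2,0,1))<.3)
    b=P[mb];rc=cv2.minAreaRect((b[:,:2]*1000).astype(np.float32));print('base',rc,len(b))
    mp=(h[...,2]<60)&(P[...,2]>0.030)&(P[...,2]<0.045)&(np.hypot(*(P[...,:2]-np.median(q,0)[:2]).transpose(2,0,1))<.25)
    k,l,st,ce=cv2.connectedComponentsWithStats(mp.astype(np.uint8))
    for i in range(1,k):
        if st[i,4]>4:print('post?',ce[i],st[i,4],P[l==i].mean(0))
    ml=(h[...,1]<90)&(h[...,2]>150)&(P[...,2]>0.003)&(P[...,2]<0.025)
    k,l,st,ce=cv2.connectedComponentsWithStats(ml.astype(np.uint8))
    for i in range(1,k):
        if st[i,4]>20:print('white',ce[i],st[i,4],P[l==i].mean(0))
for n in ('scene0','top0'):
    c=pickle.load(open(n+'.pkl','rb'));f=cv2.resize(c['img'][130:330,150:430],None,fx=2.8,fy=2.8,interpolation=cv2.INTER_CUBIC);cv2.imwrite('pics/z_'+n+'.png',f[:,:,::-1])
E
```

```text
scene0 paddle depth [0.42751738 0.17818601 0.12243498] 442 table z -0.00103259838643225
((428.8332824707031, 178.34327697753906), (47.22981643676758, 53.66063690185547), 72.07005310058594) [0.42871858 0.17877227 0.124     ]
dish bottom [ 0.50488356 -0.04715669  0.00153873]
dish (array([ 0.50184778, -0.04502194]), np.float64(0.06749099174512319)) 319 [ 0.50120546 -0.04594105  0.03005726] [0.13975502 0.13850513 0.00810013]
base ((570.0045166015625, 163.64585876464844), (144.39317321777344, 139.4266357421875), 71.91118621826172) 2420
post? [239.15384615 218.55769231] 52 [0.6001617  0.08347186 0.03750554]
post? [269.375      219.69444444] 72 [0.55961242 0.12992224 0.03735642]
post? [286.6728972  247.89719626] 107 [0.58729917 0.20373231 0.03746167]
white [295.3        156.31666667] 120 [0.34878504 0.0109756  0.00758604]
white [227.50704225 158.22065728] 213 [ 0.47472262 -0.09965306  0.01358305]
white [167.17312661 207.27713178] 1548 [ 0.67203889 -0.07462466  0.00955807]
white [360.3        240.68095238] 210 [0.45412248 0.28411758 0.00798192]Traceback (most recent call last):
  File "<stdin>", line 4, in <module>
  File "m.py", line 9, in orange
    n,l,st,_=cv2.connectedComponentsWithStats(m); k=1+np.argmax(st[1:,4]); return l==k
                                                      ~~~~~~~~~^^^^^^^^^^
    return _wrapfunc(a, 'argmax', axis=axis, out=out, **kwds)
    return bound(*args, **kwds)
ValueError: attempt to get argmax of an empty sequence
```

```bash
sed -i 's/(5,200,150),(16,255,255)/(5,170,120),(20,255,255)/' m.py
python3 - <<'E'
from m import *
for n in('top0',):
    c=pickle.load(open(n+'.pkl','rb'));P=cloud(c);h=cv2.cvtColor(c['img'],cv2.COLOR_RGB2HSV);print(c['img'][296,260],h[296,260])
    hs=h[296,260]
    m=(abs(h[...,0].astype(int)-hs[0])<5)&(h[...,1]>170)&(h[...,2]>120)
    k,l,st,_=cv2.connectedComponentsWithStats(m.astype(np.uint8));m=l==1+np.argmax(st[1:,4])
    q=P[m];print(n,'paddle depth',np.median(q,0),m.sum(), 'table z',np.median(P[...,2]))
    uv=np.argwhere(m)[:,::-1]
    w=ray(c,uv,0.124);rc=cv2.minAreaRect((w[:,:2]*1000).astype(np.float32));print(rc, w.mean(0))
    d0=world(c,365,259);print('dish bottom',d0)
    p=dish(c,d0);print('dish',circ(p),len(p), (p.min(0)+p.max(0))/2,np.ptp(p,0))
    mb=(h[...,2]<40)&(P[...,2]>0.004)&(P[...,2]<0.013)&(np.hypot(*(P[...,:2]-np.median(q,0)[:2]).transpose(2,0,1))<.3)
    b=P[mb];rc=cv2.minAreaRect((b[:,:2]*1000).astype(np.float32));print('base',rc,len(b))
    mp=(h[...,2]<60)&(P[...,2]>0.030)&(P[...,2]<0.045)&(np.hypot(*(P[...,:2]-np.median(q,0)[:2]).transpose(2,0,1))<.25)
    k,l,st,ce=cv2.connectedComponentsWithStats(mp.astype(np.uint8))
    for i in range(1,k):
        if st[i,4]>4:print('post?',ce[i],st[i,4],P[l==i].mean(0))
    ml=(h[...,1]<90)&(h[...,2]>120)&(P[...,2]>0.003)&(P[...,2]<0.025)
    k,l,st,ce=cv2.connectedComponentsWithStats(ml.astype(np.uint8))
    for i in range(1,k):
        if st[i,4]>20:print('white',ce[i],st[i,4],P[l==i].mean(0))
for n in ('scene0','top0'):
    c=pickle.load(open(n+'.pkl','rb'));f=cv2.resize(c['img'][130:345,150:430],None,fx=2.7,fy=2.7,interpolation=cv2.INTER_CUBIC);cv2.imwrite('pics/z_'+n+'.png',f[:,:,::-1])
E
```

```text
[221 141  71] [ 14 173 221]
top0 paddle depth [0.42533602 0.17410576 0.12291308] 534 table z -0.0008966688773426401
((426.6313171386719, 173.9794158935547), (39.8520622253418, 51.88629150390625), 71.98880004882812) [0.42600224 0.17405489 0.124     ]
dish bottom [ 5.02904392e-01 -5.48969541e-02 -4.28990581e-04]
dish (array([ 0.50245912, -0.04766808]), np.float64(0.06735961282581095)) 397 [ 0.50235034 -0.04804252  0.03165827] [0.13865373 0.13757164 0.01131533]
base ((535.2695922851562, 150.24346923828125), (113.01480102539062, 38.09602355957031), 42.579307556152344) 131
post? [304.825 213.625] 40 [0.59919379 0.08161252 0.03922986]
post? [289.28205128 261.97435897] 39 [0.49426299 0.11542537 0.0387092 ]
white [371.05       181.72525253] 1980 [ 0.67714275 -0.07054787  0.01057532]
white [376.43527508 263.71035599] 618 [ 0.49235137 -0.07782703  0.01061445]
white [356.58955224 255.75746269] 268 [ 0.50987241 -0.03539091  0.00423727]
white [362.25       242.71428571] 28 [ 0.53900135 -0.04869139  0.00419134]
white [354.85714286 256.47619048] 21 [ 0.50824141 -0.03155805  0.00395204]
white [375.61818182 270.25454545] 55 [ 0.47788308 -0.07694542  0.00453406]
white [354.28125 274.5625 ] 32 [ 0.46826359 -0.02945115  0.00413083]
white [213.51652893 280.48347107] 242 [0.45432466 0.2814231  0.00826302]
white [338.29644269 330.08695652] 253 [0.34867602 0.00836066 0.00854308]
```

View pics/z_top0.png

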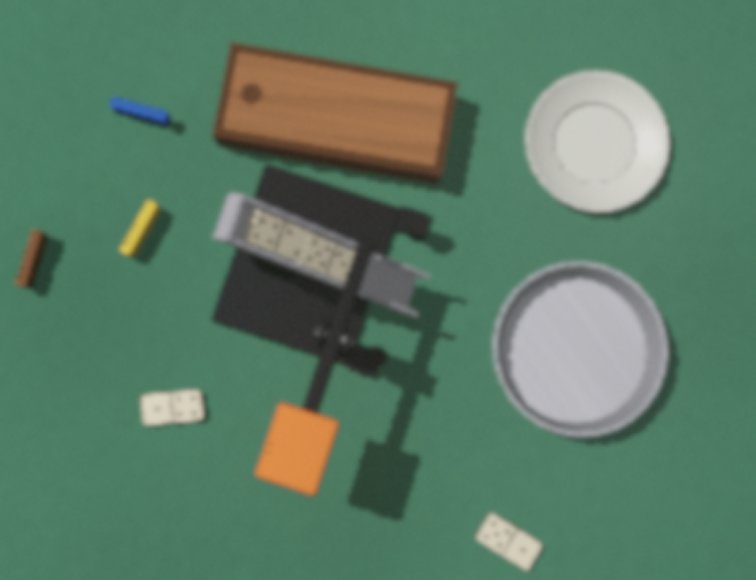

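```bash
cat > plan.py <<'E'
import sys
from h import *
from workcell import r
def plan(xyz,head,step=6.0,n=8):
    s=r.state();p=np.array(s['position']);R=np.array(s['orientation'])
    h=np.degrees(np.arctan2(R[1,0],R[0,0])); dy=(h-head+180)%360-180
    print('t',round(s['clock'],2),'pos',p.round(4),'head',round(h,2),'F',np.round(s['contact_force'],2),'grip',s['grip_width'])
    rows=[];t=np.array(xyz)
    for i in range(n):
        d=t-p;L=np.linalg.norm(d)*100
        if L<.02 and abs(dy)<.1:break
        if L>step:d=d*step/L
        y=np.clip(dy,-10,10)
        rows.append([*(R.T@d*100).round(2),round(float(y),1)])
        p=p+d;dy-=y;a=np.radians(y);R=R@np.array([[np.cos(a),-np.sin(a),0],[np.sin(a),np.cos(a),0],[0,0,1]])
    print([[float(x) for x in q] for q in rows],'left',(t-p).round(3),dy)
E
python3 -c "
from plan import *
plan([.47,-.150,.12],72.1)"
```

```text
t 0.1 pos [ 0.2055 -0.5366  0.2476] head 20.96 F [ 0.06 -0.29 -0.15] grip 0.08560548160224156
[[4.76, -3.29, 1.58, -10.0], [5.26, -2.41, 1.58, -10.0], [5.6, -1.46, 1.58, -10.0], [5.77, -0.47, 1.58, -10.0], [5.76, 0.54, 1.58, -10.0], [5.58, 1.53, 1.58, -1.1], [5.55, 1.64, 1.58, 0.0], [5.55, 1.64, 1.58, 0.0]] left [ 0.003  0.004 -0.001] 0.0
```

Call:
apply_moves([
  [[4.8,-3.3,1.6,-10],[5.3,-2.4,1.6,-10],[5.6,-1.5,1.6,-10],[5.8,-0.5,1.6,-10],[5.8,0.5,1.6,-10],[5.6,1.5,1.6,-1],[5.5,1.6,1.6,0],[5.5,1.6,1.6,0]],
], jaw=0)

```text
clock: 1.1
position: [0.4659, -0.142, 0.1147]
orientation: [[0.289, 0.957, 0.001], [0.957, -0.289, -0.001], [-0.001, 0.002, -1.0]]
contact_force: [0.2, -0.3, 0.2]
grip_width: 0.0855
```

```bash
python3 -c "
from plan import *
plan([.471,-.147,.026],72.1,3)
c=snap(r,'wrist','w1')
snap(r,'top','t1')"
```

```text
t 1.1 pos [ 0.4659 -0.142   0.1147] head 73.17 F [ 0.21 -0.3   0.19] grip 0.08547192643250998
[[-0.11, 0.21, 2.99, 1.1], [-0.11, 0.21, 2.99, 0.0], [-0.1, 0.2, 2.89, 0.0]] left [0. 0. 0.] 0.0
```

View pics/w1.png

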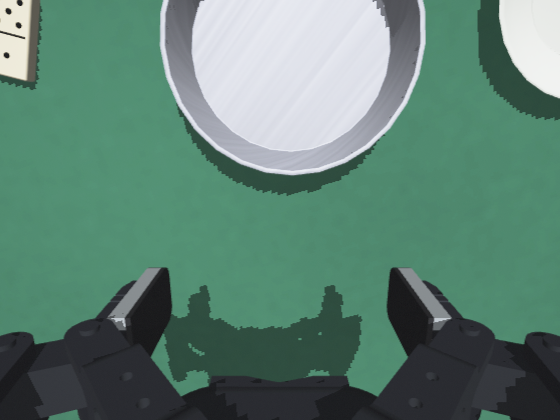

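View pics/t1.png

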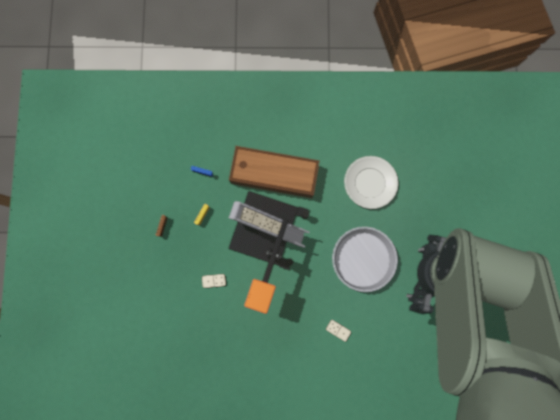

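In the wrist view the dish is centred between the open fingers to within about 7 mm: its rim bottom is at (293,172) and the fingers are at (150,290) and (405,290). The top view shows the way is clear. Lowering now.

Call:
apply_moves([
  [[-0.3,0.2,3,1.1],[-0.2,0.1,3,0],[0,0,2.4,0],[0,0,0.4,0]],
])

```text
clock: 1.7
position: [0.4679, -0.1456, 0.0236]
orientation: [[0.299, 0.954, -0.001], [0.954, -0.299, 0.0], [-0.0, -0.001, -1.0]]
contact_force: [-1.3, -0.4, -0.2]
grip_width: 0.0854
```

```bash
python3 -c "
from plan import *
plan([.509,-.018,.026],72.1,1.5)
c=snap(r,'wrist','w2')"
```

```text
t 1.7 pos [ 0.4679 -0.1456  0.0236] head 72.58 F [-1.28 -0.37 -0.21] grip 0.08543406794367214
[[1.5, 0.01, -0.03, 0.5], [1.5, -0.0, -0.03, 0.0], [1.5, -0.0, -0.03, 0.0], [1.5, -0.0, -0.03, 0.0], [1.5, -0.0, -0.03, 0.0], [1.5, -0.0, -0.03, 0.0], [1.5, -0.0, -0.03, 0.0], [1.5, -0.0, -0.03, 0.0]] left [0.004 0.013 0.   ] 0.0
```

View pics/w2.png

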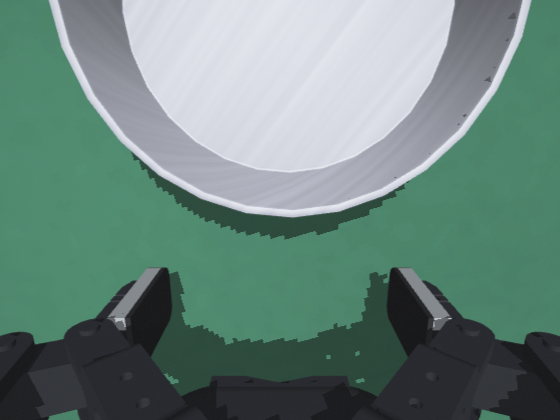

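The fingers are straddling the dish axis just short of the rim, whose bottom is at (290,213). Starting the push.

Call:
apply_moves([
  [[1.5,0,-0.1,0.4],[1.4,0,-0.1,0],[1.3,0,0,0],[1.2,0,0,0],[1.2,0,0,0],[1.2,0,0,0],[1.2,0,0,0],[1.0,0,0,0]],
])

```text
clock: 2.75
position: [0.5023, -0.0447, 0.0289]
orientation: [[0.306, 0.952, 0.005], [0.952, -0.306, -0.002], [-0.0, 0.006, -1.0]]
contact_force: [-0.3, -2.0, -0.7]
grip_width: 0.0855
```

```bash
python3 -c "
from plan import *
plan([.509,-.018,.026],72.1,1.0)
c=snap(r,'wrist','w3');c=snap(r,'top','t3');c=snap(r,'scene','s3')
from m import *
for n in ('t3','s3'):
    c=pickle.load(open(n+'.pkl','rb'));p=dish(c,(.525,.02));print(circ(p),(p.min(0)+p.max(0))/2,np.ptp(p,0))"
```

```text
t 2.75 pos [ 0.5023 -0.0447  0.0289] head 72.17 F [-0.28 -1.98 -0.7 ] grip 0.08549347784225891
[[0.99, -0.07, 0.1, 0.1], [0.99, -0.07, 0.1, 0.0], [0.76, -0.05, 0.08, 0.0]] left [0. 0. 0.] 0.0
(array([0.52423599, 0.02783355]), np.float64(0.06883289369229502)) [0.53080556 0.04605269 0.03207836] [0.15348824 0.16570451 0.01180431]
(array([0.52663614, 0.02869487]), np.float64(0.07424769066064289)) [0.52921886 0.02871181 0.03200063] [0.15469814 0.18153966 0.01199869]
```

View pics/t3.png

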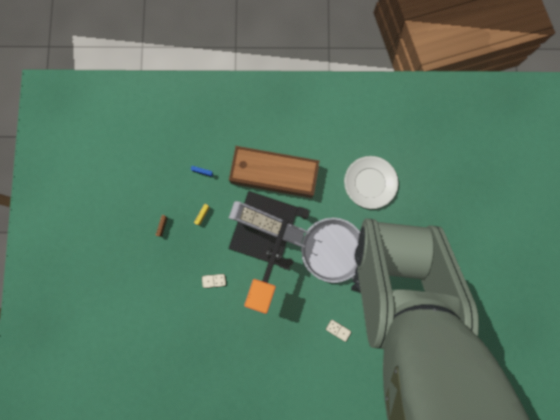

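View pics/w3.png

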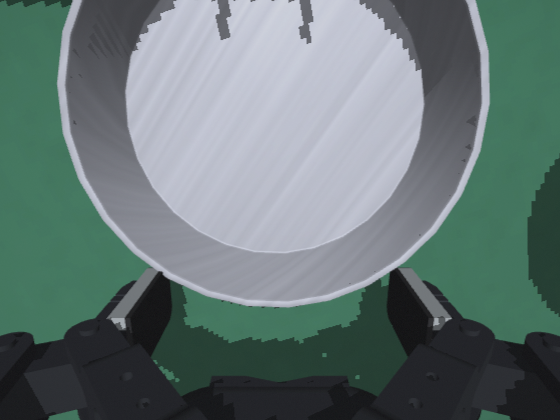

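The dish is seated against both fingertips, with contacts near (165,275) and (390,275). About 25–30 mm remain, so I push on slowly and watch the force.

Call:
apply_moves([
  [[1,0,0.2,0],[0.8,0,0.1,0],[0.8,0,0,0]],
])

```text
clock: 3.28
position: [0.5107, -0.0207, 0.0266]
orientation: [[0.306, 0.952, 0.006], [0.952, -0.306, -0.004], [-0.002, 0.007, -1.0]]
contact_force: [-0.5, -3.0, 3.4]
grip_width: 0.0853
```

Call:
apply_moves([
  [[0.6,0,0,0]],
])

```text
clock: 3.4
position: [0.5114, -0.0162, 0.0265]
orientation: [[0.305, 0.952, 0.003], [0.952, -0.305, -0.007], [-0.006, 0.005, -1.0]]
contact_force: [-8.0, -26.1, 9.1]
grip_width: 0.0852
```

Call:
apply_moves([
  [[0.6,0,0,0]],
])

```text
clock: 3.52
position: [0.5112, -0.0153, 0.0266]
orientation: [[0.303, 0.953, -0.002], [0.953, -0.303, -0.016], [-0.016, 0.003, -1.0]]
contact_force: [-8.4, -43.7, 10.0]
grip_width: 0.0853
```

The force jumped to 44 N, so the dish is against the posts. Backing off and looking.

Call:
apply_moves([
  [[-0.5,0,0,0],[-1,0,0,0],[-2,0,0,0],[-3,0,-1,0],[0,0,-5,0],[0,0,-5,0],[-2,-4,-4,0],[-2,-5,-1,0]],
])

```text
clock: 4.53
position: [0.395, -0.0854, 0.1903]
orientation: [[0.303, 0.953, -0.001], [0.953, -0.303, -0.01], [-0.009, 0.002, -1.0]]
contact_force: [-0.8, 0.2, 0.7]
grip_width: 0.0858
```

```bash
python3 -c "
from plan import *
plan([.4265,.176,.18],72.1,5)
c=snap(r,'top','t4');c=snap(r,'scene','s4');c=snap(r,'wrist','w4')
from m import *
for n in ('t4','s4'):
    c=pickle.load(open(n+'.pkl','rb'));p=dish(c,(.53,.045),.075);
    x=np.array([.952,-.307]);y=np.array([.307,.952]);q=p[:,:2]-[.53,.046];k=q@y<.02
    cc,R=circ(p[k]);d=cc-[.53,.046];print(cc,R,'off local',d@x,d@y)"
```

```text
t 4.53 pos [ 0.395  -0.0854  0.1903] head 72.34 F [-0.79  0.24  0.68] grip 0.08575024835722964
[[4.91, -0.94, 0.15, 0.2], [4.91, -0.96, 0.15, 0.0], [4.91, -0.96, 0.15, 0.0], [4.91, -0.96, 0.15, 0.0], [4.91, -0.96, 0.15, 0.0], [1.33, -0.26, 0.04, 0.0]] left [0. 0. 0.] 0.0
[0.53030398 0.04551611] 0.06724201109502217 off local 0.00043794131942281086 -0.00036734585058798794
[0.52973265 0.04787581] 0.06738167710076816 off local -0.000830389780240612 0.001703691143332985
```

View pics/t4.png

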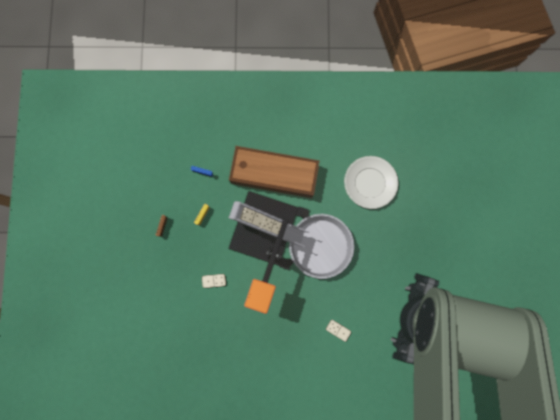

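View pics/s4.png

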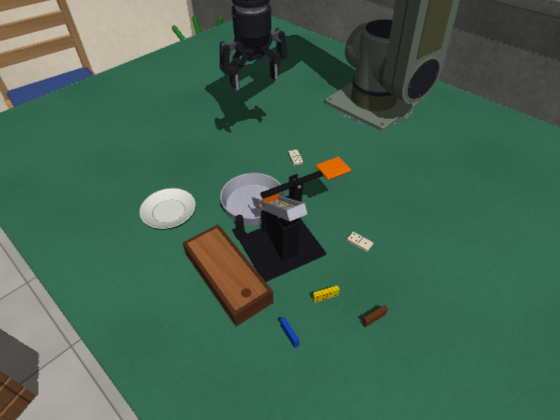

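The dish sits within 2 mm of its place in both views, and everything else is where it was. Moving over the paddle with the jaws shut.

Call:
apply_moves([
  [[4.9,-0.9,0.1,0.2],[4.9,-1,0.1,0],[4.9,-1,0.1,0],[4.9,-1,0.1,0],[4.9,-1,0.1,0],[1.3,-0.3,0,0],[0,0,0,0],[0,0,0,0]],
], jaw=1, newtons=30)

```text
clock: 5.68
position: [0.4306, 0.1877, 0.1776]
orientation: [[0.31, 0.951, -0.003], [0.951, -0.31, -0.005], [-0.006, -0.001, -1.0]]
contact_force: [-0.7, -0.6, 1.1]
grip_width: -0.0002
```

```bash
python3 -c "
from plan import *
plan([.4255,.1755,.147],72.1,5)
c=snap(r,'wrist','w5')"
```

```text
t 5.67 pos [0.4306 0.1877 0.1776] head 71.92 F [-0.68 -0.58  1.09] grip -0.00021626184533478861
[[-1.3, -0.11, 3.07, -0.2]] left [0. 0. 0.] 0.0
```

View pics/w5.png

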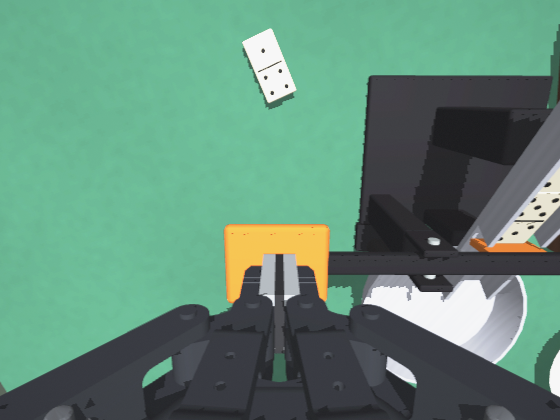

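```bash
python3 -c "
from m import *
from workcell import r
s=r.state();c=pickle.load(open('w5.pkl','rb'));z=c['z_map'];H=np.array(c['hand_eye'])
for u,v in((277,240),(232,232),(320,232),(232,290),(320,290),(277,228)):
    p=np.linalg.inv(c['K'])@[u,v,1]*z[v,u];q=(H@[*p,1])[:3];print(u,v,q.round(4),(np.array(s['position'])+np.array(s['orientation'])@q).round(4))
"
```

```text
277 240 [ 0.0013 -0.003   0.0545] [0.4281 0.1893 0.1231]
232 232 [ 0.0059 -0.0263  0.054 ] [0.4073 0.201  0.1236]
320 232 [0.0054 0.0195 0.0554] [0.4507 0.1862 0.1222]
232 290 [-0.028  -0.0276  0.0549] [0.3955 0.1692 0.1229]
320 290 [-0.0279  0.0204  0.0547] [0.4412 0.1543 0.1231]
277 228 [ 0.0079 -0.0029  0.0546] [0.4301 0.1956 0.123 ]
```

The wrist camera agrees: the paddle centre is about 14 mm back along tool x and 3 mm along -y. Its top is at z≈0.123.

Call:
apply_moves([
  [[-1.4,-0.3,1.5,0],[-0.1,0,1,0],[0,0,0.5,0],[0,0,0,0]],
])

```text
clock: 6.22
position: [0.424, 0.1713, 0.1476]
orientation: [[0.316, 0.949, -0.0], [0.949, -0.316, -0.004], [-0.004, 0.001, -1.0]]
contact_force: [-0.2, 0.1, -0.0]
grip_width: 0.0
```

Call:
apply_moves([
  [[0,0,0.5,0],[0,0,0.5,0]],
])

```text
clock: 6.48
position: [0.4247, 0.1716, 0.1379]
orientation: [[0.316, 0.949, 0.001], [0.949, -0.316, -0.004], [-0.003, 0.002, -1.0]]
contact_force: [-1.2, -1.1, 3.2]
grip_width: 0.0001
```

Contact is at about 0.140, as expected. Pressing down to TCP z≈0.104.

Call:
apply_moves([
  [[0,0,0.9,0],[0,0,0.9,0],[0,0,0.9,0],[0,0,0.5,0]],
])

```text
clock: 6.98
position: [0.4268, 0.172, 0.1048]
orientation: [[0.315, 0.949, 0.006], [0.949, -0.315, -0.003], [-0.001, 0.007, -1.0]]
contact_force: [0.9, -1.3, 4.2]
grip_width: -0.0002
```

Call:
apply_moves([
  [[0,0,0,0],[0,0,0,0]],
])

```text
clock: 7.22
position: [0.4266, 0.172, 0.1045]
orientation: [[0.315, 0.949, 0.005], [0.949, -0.315, -0.003], [-0.001, 0.006, -1.0]]
contact_force: [1.3, -1.2, 3.7]
grip_width: -0.0005
```

```bash
python3 -c "
from plan import *
plan([.4255,.1755,.104],72.1,5)
c=snap(r,'scene','s6');c=snap(r,'top','t6')
f=cv2.resize(pickle.load(open('s6.pkl','rb'))['img'][100:300,180:420],None,fx=3,fy=3,interpolation=cv2.INTER_CUBIC);cv2.imwrite('pics/s6z.png',f[:,:,::-1])"
```

```text
t 7.22 pos [0.4266 0.172  0.1045] head 71.63 F [ 1.31 -1.19  3.72] grip -0.0005171274704062792
[[0.29, -0.22, 0.05, -0.5]] left [0. 0. 0.] 0.0
```

View pics/s6z.png

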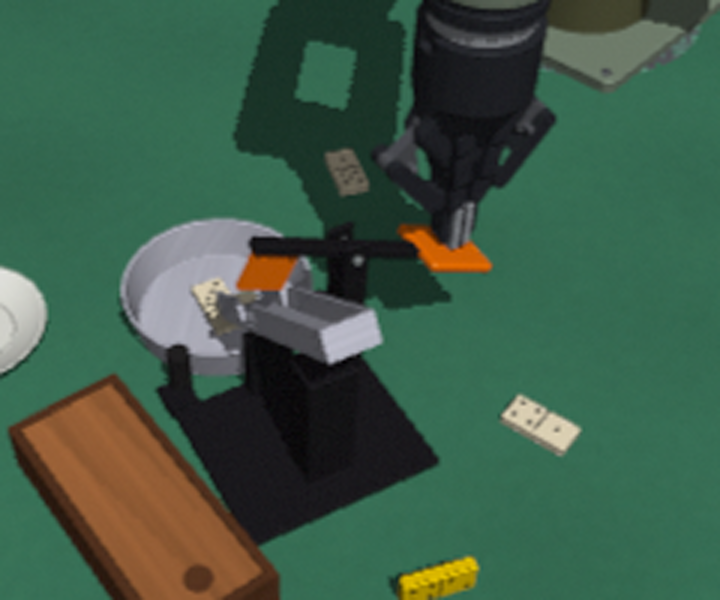

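View pics/t6.png

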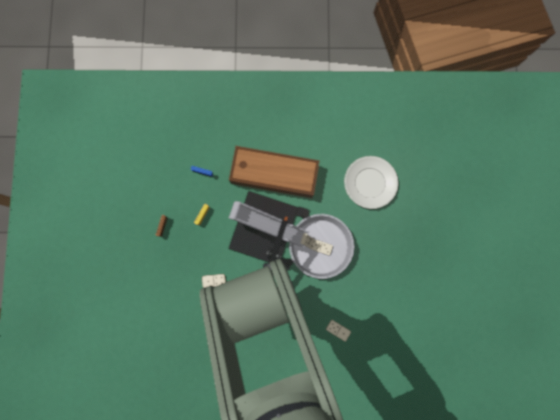

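The gate is up. One domino is in the dish (scene crop (212,300)) and the second is coming off the lip. Holding a little longer.

Call:
apply_moves([
  [[0,0,0,0],[0,0,0,0],[0,0,0,0],[0,0,0,0],[0,0,0,0],[0,0,0,0]],
])

```text
clock: 8.07
position: [0.4265, 0.1721, 0.1049]
orientation: [[0.315, 0.949, 0.006], [0.949, -0.315, -0.003], [-0.001, 0.006, -1.0]]
contact_force: [-0.2, -1.0, 3.2]
grip_width: 0.0
```

```bash
python3 -c "
from plan import *
c=snap(r,'scene','s7');d=snap(r,'top','t7')
f=np.hstack([cv2.resize(c['img'][150:250,210:310],None,fx=4,fy=4,interpolation=cv2.INTER_CUBIC),cv2.resize(d['img'][190:290,270:370],None,fx=4,fy=4,interpolation=cv2.INTER_CUBIC)]);cv2.imwrite('pics/st7.png',f[:,:,::-1])"
```

```text
(no output)
```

View pics/st7.png

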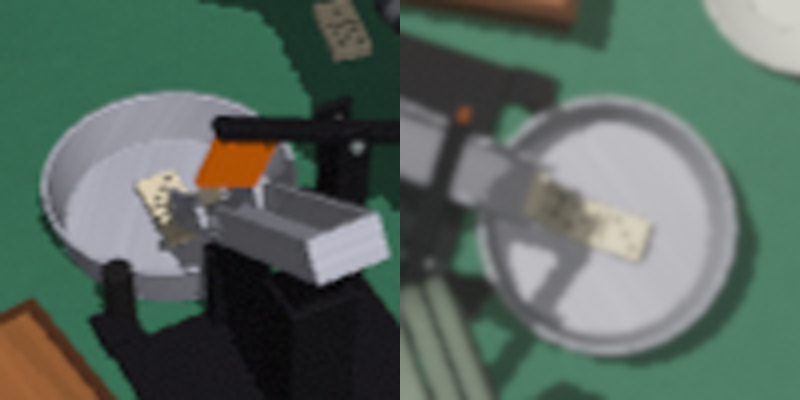

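```bash
python3 -c "
from m import *
for n in('t7','s7'):
    c=pickle.load(open(n+'.pkl','rb'));P=cloud(c);h=cv2.cvtColor(c['img'],cv2.COLOR_RGB2HSV)
    x=np.array([.952,-.307]);y=np.array([.307,.952]);q=P[...,:2]-[.53,.046];lx=q@x;ly=q@y
    m=(np.hypot(lx,ly)<.075)&(h[...,0]>12)&(h[...,0]<40)&(h[...,1]>25)&(P[...,2]>.004)&(P[...,2]<.1)
    for a in np.arange(-.04,.09,.008):
        k=m&(ly>=a)&(ly<a+.008)
        if k.sum():print(n,round(a,3),k.sum(),'lx',lx[k].min().round(3),lx[k].max().round(3),'z',np.percentile(P[k][:,2],[5,50,95]).round(4))
"
```

```text
t7 -0.032 1 lx -0.005 -0.005 z [0.0109 0.0109 0.0109]
t7 -0.024 31 lx -0.01 0.01 z [0.0087 0.0112 0.0144]
t7 -0.016 34 lx -0.01 0.009 z [0.01   0.0116 0.015 ]
t7 -0.008 30 lx -0.009 0.01 z [0.0086 0.0112 0.0145]
t7 0.0 35 lx -0.011 0.01 z [0.0077 0.0121 0.0153]
t7 0.008 35 lx -0.01 0.011 z [0.0086 0.0113 0.0147]
t7 0.016 33 lx -0.01 0.009 z [0.0111 0.0216 0.0279]
t7 0.024 30 lx -0.011 0.009 z [0.0311 0.0376 0.045 ]
t7 0.032 36 lx -0.01 0.009 z [0.0447 0.0528 0.0579]
t7 0.04 25 lx -0.01 0.011 z [0.053  0.0556 0.0586]
s7 -0.024 24 lx -0.013 0.01 z [0.0091 0.0109 0.0119]
s7 -0.016 25 lx -0.012 0.01 z [0.0093 0.0109 0.013 ]
s7 -0.008 16 lx -0.01 0.01 z [0.0078 0.011  0.0122]
s7 0.0 12 lx 0.002 0.011 z [0.0074 0.0105 0.0115]
s7 0.008 9 lx 0.004 0.01 z [0.0052 0.0101 0.0122]
s7 0.016 8 lx 0.002 0.011 z [0.0056 0.0074 0.0133]
s7 0.024 16 lx 0.0 0.012 z [0.0053 0.0169 0.0288]
s7 0.032 5 lx 0.006 0.011 z [0.0224 0.0268 0.0301]
s7 0.04 18 lx -0.009 0.001 z [0.053  0.0552 0.0564]
s7 0.064 1 lx 0.013 0.013 z [0.0846 0.0846 0.0846]
```

The second domino leans steeply. Its lower end (z≈0.012) is next to the first domino and its upper end (z≈0.055) is on the chute lip. It is out of the gate's reach, so I release the paddle and look closer.

Call:
apply_moves([
  [[0,0,-2,0],[0,0,-4,0],[0,0,-5,0],[-5,0,-3,0],[-5,0,0,0],[-5,2,0,0],[-5,2,0,0],[-5,2,0,0]],
])

```text
clock: 9.18
position: [0.401, -0.0872, 0.2467]
orientation: [[0.308, 0.952, -0.003], [0.952, -0.308, -0.003], [-0.004, -0.002, -1.0]]
contact_force: [1.7, 0.3, 0.6]
grip_width: 0.0002
```

```bash
python3 -c "
from plan import *
plan([.49,-.08,.25],72.1,5)
c=snap(r,'scene','s8');d=snap(r,'top','t8');snap(r,'wrist','w8')
f=np.hstack([cv2.resize(c['img'][150:250,210:310],None,fx=4,fy=4,interpolation=cv2.INTER_CUBIC),cv2.resize(d['img'][190:290,270:370],None,fx=4,fy=4,interpolation=cv2.INTER_CUBIC)]);cv2.imwrite('pics/st8.png',f[:,:,::-1])"
```

```text
t 9.18 pos [ 0.401  -0.0872  0.2467] head 72.09 F [1.7  0.31 0.56] grip 0.00018168325382928303
[[1.91, 4.62, -0.2, -0.0], [1.5, 3.63, -0.16, 0.0]] left [0. 0. 0.] 0.0
```

View pics/st8.png

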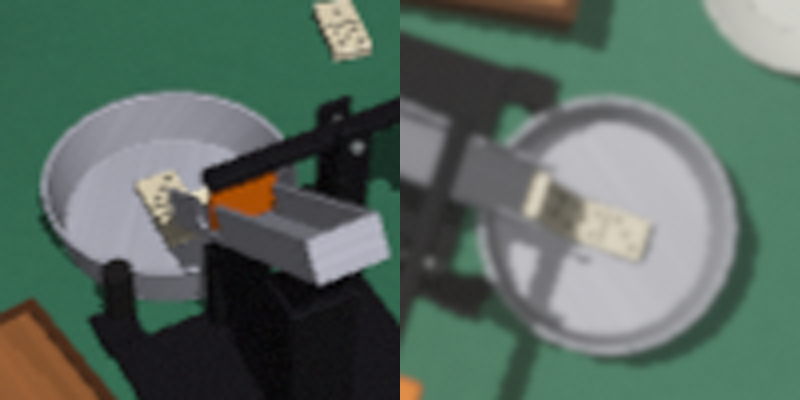

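View pics/w8.png

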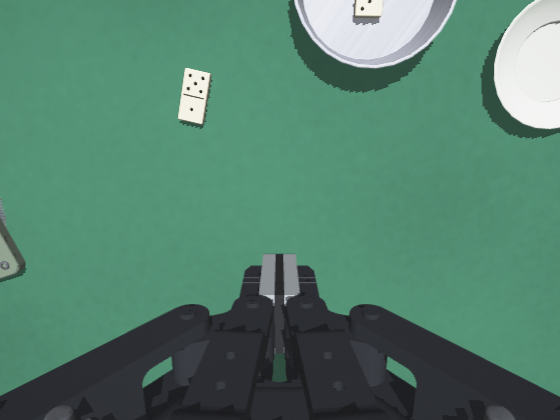

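The gate is shut again and the second domino is still propped on the lip. Taking a wrist view from above the dish.

Call:
apply_moves([
  [[4,4.2,0,0],[4.3,4.2,0,0],[0,0,0,0]],
])

```text
clock: 9.7
position: [0.5079, -0.0303, 0.2441]
orientation: [[0.313, 0.95, -0.008], [0.95, -0.313, -0.001], [-0.003, -0.007, -1.0]]
contact_force: [-0.6, 0.1, -0.6]
grip_width: -0.0002
```

```bash
python3 -c "
from m import *
from workcell import r
s=r.state();print(s['position'],s['clock']);c=snap(r,'wrist','w9');R=np.array(s['orientation'])
z=c['z_map'];v,u=np.indices(z.shape);P=np.stack([u,v,np.ones_like(u)],-1)@np.linalg.inv(c['K']).T*z[...,None];H=np.array(c['hand_eye'])
P=P@H[:3,:3].T+H[:3,3];P=P@R.T+s['position']
h=cv2.cvtColor(c['img'],cv2.COLOR_RGB2HSV)
x=np.array([.952,-.307]);y=np.array([.307,.952]);q=P[...,:2]-[.53,.046];lx=q@x;ly=q@y
m=(abs(lx)<.006)&(P[...,2]>-.01)&(z>0)
for a in np.arange(-.08,.08,.004):
    k=m&(ly>=a)&(ly<a+.004)
    if k.sum():print(round(a,3),k.sum(),np.percentile(P[k][:,2],[5,50,95]).round(4),h[k].mean(0).round())
"
```

```text
[ 0.50789722 -0.03029185  0.24409296] 9.7
-0.08 308 [-0.0009  0.2715  0.2759] [107.  33.  54.]
-0.076 330 [0.2632 0.2715 0.2941] [112.  24.  47.]
-0.072 3448 [0.2357 0.2902 0.311 ] [109.  25.  77.]
-0.068 1931 [0.2441 0.2843 0.3119] [111.  31.  55.]
-0.064 1115 [0.0129 0.302  0.3162] [112.  32.  56.]
-0.06 56 [0.0009 0.0022 0.3202] [114.  14. 201.]
-0.056 51 [0.0014 0.0022 0.0032] [114.  12. 227.]
-0.052 49 [0.0016 0.0023 0.0031] [113.  12. 228.]
-0.048 47 [0.0012 0.0022 0.0034] [115.  12. 229.]
-0.044 48 [0.0012 0.0023 0.0033] [113.  12. 230.]
-0.04 49 [0.0007 0.002  0.0033] [114.  12. 230.]
-0.036 56 [0.001  0.0021 0.0034] [114.  12. 230.]
-0.032 51 [0.001  0.0022 0.0032] [114.  18. 166.]
-0.028 45 [0.0013 0.0035 0.0119] [ 71.  20. 167.]
-0.024 55 [0.0103 0.0114 0.0123] [ 26.  16. 242.]
-0.02 52 [0.0101 0.0115 0.0125] [ 26.  15. 242.]
-0.016 65 [0.0101 0.0114 0.0125] [ 27.  18. 218.]
-0.012 52 [0.0102 0.0114 0.0123] [ 29.  16. 232.]
-0.008 60 [0.0104 0.0114 0.0123] [ 28.  17. 227.]
-0.004 57 [0.0102 0.0115 0.0127] [ 25.  22. 197.]
0.0 63 [0.0103 0.0116 0.0129] [ 29.  15. 229.]
0.004 51 [0.0098 0.0114 0.0126] [ 25.  15. 228.]
0.008 61 [0.0104 0.0115 0.0129] [ 24.  23. 177.]
0.012 54 [0.0101 0.0113 0.0131] [ 25.  32. 141.]
0.016 83 [0.0106 0.0174 0.0212] [ 24.  31. 106.]
0.02 84 [0.0223 0.0262 0.0303] [ 27.  31. 100.]
0.024 81 [0.031  0.0341 0.0381] [23. 29. 85.]
0.028 90 [0.0382 0.0421 0.045 ] [24. 32. 95.]
0.032 105 [0.0456 0.0494 0.0534] [27. 32. 96.]
0.036 88 [0.0533 0.0558 0.0576] [ 24.  25. 176.]
0.04 76 [0.0541 0.0552 0.0567] [ 26.  13. 240.]
0.044 74 [0.0502 0.0521 0.0544] [ 78.  22. 121.]
0.048 97 [0.0516 0.0535 0.0556] [113.  20. 107.]
0.052 100 [0.0544 0.0564 0.0582] [113.  19. 107.]
0.056 107 [0.057  0.0592 0.0611] [114.  19. 106.]
0.06 112 [0.06   0.0621 0.0638] [113.  19. 106.]
0.064 18 [0.0622 0.0633 0.0644] [114.  19. 106.]
```

View pics/w9.png

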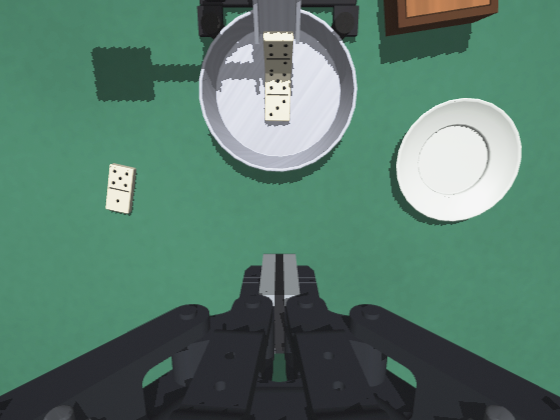

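Seen from above, domino 1 lies flat (ly -0.028 to 0.020, top at z 0.0115). Domino 2 stands at about 64° from domino 1's edge up to the lip, with its centre at z≈0.033. That would only just meet the 36 mm limit and isn't really lying in the dish.

To fix it without touching a domino, I'll put the shut fingertips inside the dish, above domino 1's height. From there I push the far wall outward about 12 mm, let domino 2 drop off the lip, and then push the dish back.

```bash
python3 -c "
from plan import *
plan([.5185,.011,.08],72.1,5)"
```

```text
t 9.75 pos [ 0.506  -0.031   0.2441] head 71.74 F [-0.71  0.    0.43] grip 0.00018606020978853083
[[1.31, 0.0, 4.83, -0.4], [1.31, 0.01, 4.83, 0.0], [1.31, 0.01, 4.83, 0.0], [0.52, 0.0, 1.91, 0.0]] left [0. 0. 0.] 0.0
```

Call:
apply_moves([
  [[1.3,0,4.8,-0.4],[1.3,0,4.8,0],[1.3,0,4.8,0],[0.4,0,1.5,0],[0,0,0,0]],
])

```text
clock: 10.38
position: [0.5113, 0.0135, 0.0817]
orientation: [[0.303, 0.953, -0.013], [0.953, -0.303, -0.002], [-0.005, -0.012, -1.0]]
contact_force: [0.1, 0.5, 0.3]
grip_width: 0.0001
```

```bash
python3 -c "
from plan import *
plan([.5185,.011,.038],72.1,1.5)
c=snap(r,'wrist','w10')"
```

```text
t 10.38 pos [0.5113 0.0135 0.0817] head 72.37 F [0.06 0.54 0.35] grip 0.00011706263944386422
[[0.0, 0.28, 1.47, 0.3], [0.0, 0.28, 1.47, 0.0], [0.0, 0.26, 1.41, 0.0]] left [0. 0. 0.] 0.0
```

View pics/w10.png

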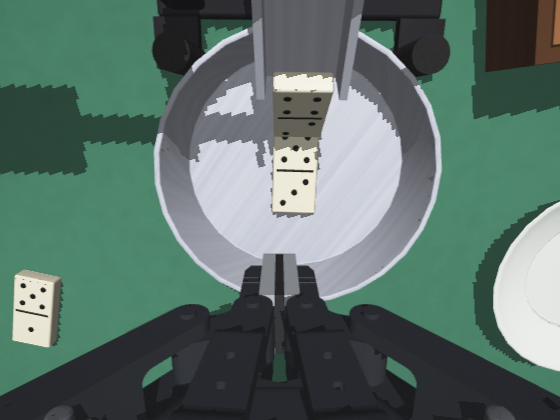

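The fingertips (280,270) are just inside the near rim (the rim bottom is at row 297). Domino 1's end is at row 212, well clear. Shifting sideways, lowering, and rechecking before the push.

Call:
apply_moves([
  [[0.2,0.3,1.4,0.3],[0,0.2,1.4,0],[0,0.2,1,0],[0,0,0.2,0]],
])

```text
clock: 10.92
position: [0.5198, 0.0125, 0.0421]
orientation: [[0.309, 0.951, -0.008], [0.951, -0.309, -0.002], [-0.004, -0.007, -1.0]]
contact_force: [1.2, -0.2, -0.6]
grip_width: 0.0006
```

```bash
python3 -c "
from plan import *
plan([.5185,.011,.038],72.1,1.5)
c=snap(r,'wrist','w11')"
```

```text
t 10.93 pos [0.5198 0.0125 0.0421] head 71.99 F [ 1.22 -0.19 -0.64] grip 0.0005566997359063239
[[-0.18, -0.07, 0.41, -0.1]] left [0. 0. 0.] 0.0
```

View pics/w11.png

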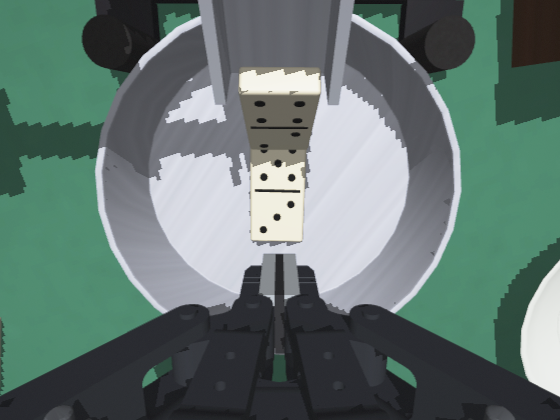

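Call:
apply_moves([
  [[-0.8,-0.1,0.2,0],[-0.6,0,0.3,0],[-0.5,0,0,0]],
])

```text
clock: 11.35
position: [0.5128, -0.0062, 0.0373]
orientation: [[0.309, 0.951, -0.006], [0.951, -0.309, -0.001], [-0.003, -0.006, -1.0]]
contact_force: [0.7, 1.3, -0.5]
grip_width: 0.0002
```

Call:
apply_moves([
  [[-0.6,0,0,0],[-0.5,0,0,0]],
])

```text
clock: 11.6
position: [0.5095, -0.0173, 0.0376]
orientation: [[0.31, 0.951, -0.005], [0.951, -0.31, -0.001], [-0.002, -0.005, -1.0]]
contact_force: [-0.5, 1.1, -0.5]
grip_width: -0.0001
```

```bash
python3 -c "
from plan import *
plan([.5185,.011,.038],72.1,1.5)
c=snap(r,'wrist','w12')"
```

```text
t 11.6 pos [ 0.5095 -0.0173  0.0376] head 71.95 F [-0.47  1.07 -0.47] grip -9.870898778861256e-05
[[1.5, -0.01, -0.02, -0.1], [1.47, -0.01, -0.02, 0.0]] left [0. 0. 0.] 0.0
```

View pics/w12.png

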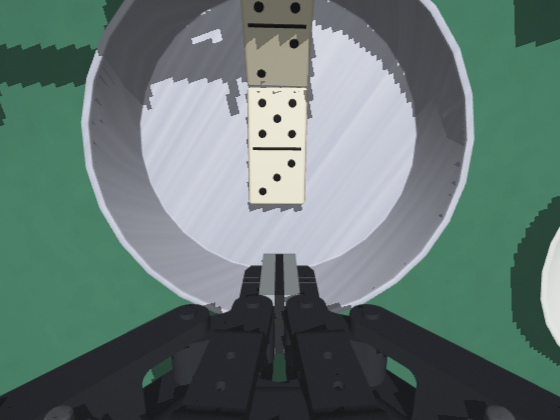

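Domino 2 has slipped off the lip and no longer stands on domino 1. Raising out and checking.

Call:
apply_moves([
  [[0.4,0,-0.5,0],[0,0,-3,0],[0,0,-5,0],[-4,0,-5,0],[-4,0,0,0],[0,0,0,0]],
], jaw=0)

```text
clock: 12.4
position: [0.4874, -0.09, 0.1783]
orientation: [[0.307, 0.952, -0.004], [0.952, -0.307, -0.004], [-0.005, -0.002, -1.0]]
contact_force: [0.0, 0.1, -0.4]
grip_width: 0.0854
```

```bash
cat > look.py <<'E'
from m import *
from workcell import r
import sys
from plan import plan
s=r.state();print(s['position'],s['clock']);c=snap(r,'wrist',sys.argv[1]);R=np.array(s['orientation'])
z=c['z_map'];v,u=np.indices(z.shape);P=np.stack([u,v,np.ones_like(u)],-1)@np.linalg.inv(c['K']).T*z[...,None];H=np.array(c['hand_eye'])
P=P@H[:3,:3].T+H[:3,3];P=P@R.T+s['position']
h=cv2.cvtColor(c['img'],cv2.COLOR_RGB2HSV)
x=np.array([.952,-.307]);y=np.array([.307,.952]);q=P[...,:2]-[.53,.046];lx=q@x;ly=q@y
for a in np.arange(-.1,.08,.004):
    k=(abs(lx)<.008)&(P[...,2]>-.01)&(P[...,2]<.12)&(z>0)&(ly>=a)&(ly<a+.004)
    if k.sum():print(round(a,3),k.sum(),np.percentile(P[k][:,2],[5,50,95]).round(4),h[k].mean(0).round())
plan([.465,-.155,.026],72.1,5)
E
python3 look.py w13
```

```text
[ 0.4873877  -0.08998069  0.17832987] 12.4
-0.1 100 [-0.0017 -0.0005  0.0008] [ 77. 100.  72.]
-0.096 100 [-0.0018 -0.0006  0.0004] [ 76. 100.  72.]
-0.092 98 [-0.0016 -0.0007  0.0004] [76. 99. 72.]
-0.088 83 [-0.0018 -0.0006  0.0007] [78. 86. 79.]
-0.084 104 [0.029  0.031  0.0323] [113.  16. 211.]
-0.08 131 [0.0135 0.021  0.0276] [114.  20. 183.]
-0.076 122 [0.0018 0.0053 0.0116] [114.  18. 198.]
-0.072 100 [0.0013 0.0024 0.0037] [112.  14. 222.]
-0.068 100 [0.0011 0.0023 0.0035] [112.  14. 223.]
-0.064 119 [0.0014 0.0025 0.0037] [113.  14. 223.]
-0.06 100 [0.0012 0.0024 0.0035] [113.  13. 225.]
-0.056 119 [0.0013 0.0024 0.0035] [114.  13. 225.]
-0.052 106 [0.001  0.0022 0.0035] [114.  13. 225.]
-0.048 124 [0.0013 0.0024 0.0039] [113.  14. 221.]
-0.044 106 [0.0011 0.0023 0.0035] [114.  19. 131.]
-0.04 157 [0.0017 0.0104 0.0123] [ 48.  23. 173.]
-0.036 128 [0.0099 0.0114 0.0124] [ 25.  18. 236.]
-0.032 129 [0.0103 0.0114 0.0127] [ 25.  18. 237.]
-0.028 129 [0.0102 0.0114 0.0129] [ 24.  18. 220.]
-0.024 135 [0.0102 0.0114 0.0128] [ 29.  18. 222.]
-0.02 136 [0.0101 0.0115 0.0124] [ 25.  17. 238.]
-0.016 135 [0.0102 0.0114 0.0126] [ 33.  17. 191.]
-0.012 140 [0.0101 0.0113 0.0126] [ 29.  17. 217.]
-0.008 131 [0.0101 0.0114 0.0127] [ 25.  17. 237.]
-0.004 68 [0.0099 0.0113 0.0127] [ 28.  15. 206.]
t 12.45 pos [ 0.4882 -0.0891  0.1785] head 72.19 F [ 0.12 -0.31 -0.02] grip 0.08548992049535312
[[-2.06, -0.05, 4.56, 0.1], [-2.06, -0.05, 4.56, 0.0], [-2.06, -0.05, 4.56, 0.0], [-0.73, -0.02, 1.61, 0.0]] left [0. 0. 0.] 0.0
```

View pics/w13.png

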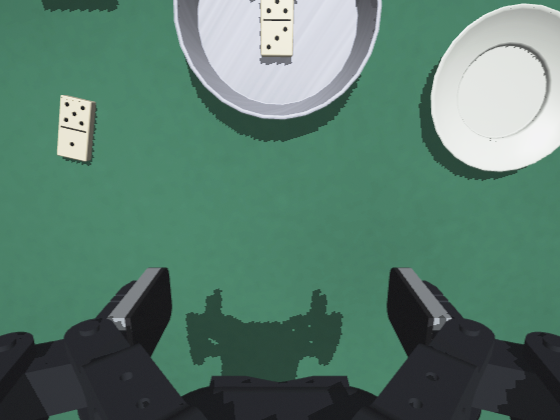

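```bash
cat > dom.py <<'E'
import sys
from m import *
from workcell import r
t=sys.argv[1];x=np.array([.952,-.307]);y=np.array([.307,.952])
C=[]
for n in('scene','top'):
    c=snap(r,n,n+t);C.append(c);P=cloud(c);h=cv2.cvtColor(c['img'],cv2.COLOR_RGB2HSV);q=P[...,:2]-[.53,.046];lx=q@x;ly=q@y
    m=(np.hypot(lx,ly)<.075)&(h[...,0]>12)&(h[...,0]<40)&(h[...,1]>25)&(P[...,2]>.004)&(P[...,2]<.1)
    for a in np.arange(-.048,.08,.008):
        k=m&(ly>=a)&(ly<a+.008)
        if k.sum()>2:print(n,round(a,3),k.sum(),'lx',lx[k].min().round(3),lx[k].max().round(3),'z',np.percentile(P[k][:,2],[5,50,95]).round(4))
c,d=C
f=np.hstack([cv2.resize(c['img'][150:250,200:300],None,fx=4,fy=4,interpolation=cv2.INTER_CUBIC),cv2.resize(d['img'][190:290,270:370],None,fx=4,fy=4,interpolation=cv2.INTER_CUBIC)]);cv2.imwrite(f'pics/d{t}.png',f[:,:,::-1])
E
python3 dom.py 14
```

```text
scene -0.04 16 lx -0.013 0.009 z [0.0071 0.0102 0.0114]
scene -0.032 27 lx -0.012 0.01 z [0.009  0.0109 0.0124]
scene -0.024 27 lx -0.012 0.01 z [0.0079 0.0109 0.0126]
scene -0.016 26 lx -0.012 0.01 z [0.0092 0.0109 0.0123]
scene -0.008 17 lx -0.012 0.01 z [0.0084 0.0111 0.0119]
scene 0.0 12 lx 0.001 0.011 z [0.0067 0.0115 0.0126]
scene 0.008 10 lx 0.002 0.01 z [0.0087 0.0127 0.0141]
scene 0.016 5 lx 0.008 0.01 z [0.0097 0.0173 0.0203]
scene 0.024 6 lx 0.009 0.011 z [0.0142 0.0216 0.0252]
scene 0.032 5 lx 0.009 0.011 z [0.0202 0.0234 0.0278]
scene 0.04 4 lx 0.01 0.011 z [0.0263 0.0307 0.0333]
scene 0.048 12 lx 0.003 0.011 z [0.0332 0.0354 0.0383]
top -0.04 23 lx -0.011 0.008 z [0.0092 0.0118 0.0141]
top -0.032 35 lx -0.011 0.01 z [0.01   0.0113 0.0139]
top -0.024 34 lx -0.011 0.009 z [0.0085 0.0113 0.0139]
top -0.016 35 lx -0.011 0.009 z [0.0095 0.0118 0.0138]
top -0.008 33 lx -0.011 0.01 z [0.0088 0.0116 0.0147]
top 0.0 35 lx -0.011 0.01 z [0.0091 0.0114 0.0142]
top 0.008 36 lx -0.012 0.01 z [0.0097 0.0138 0.0175]
top 0.016 35 lx -0.012 0.01 z [0.0164 0.019  0.0235]
top 0.024 34 lx -0.011 0.01 z [0.0218 0.0248 0.0276]
top 0.032 32 lx -0.009 0.01 z [0.0267 0.0305 0.0346]
top 0.04 11 lx -0.008 0.011 z [0.0334 0.035  0.039 ]
```

View pics/d14.png

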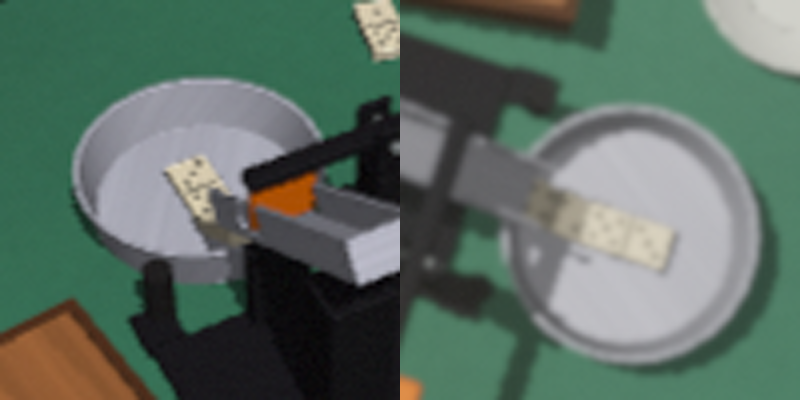

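Domino 2 now rests inside the dish on the rear wall, with its top end at z 0.038 and its centre at about 0.022, well under the chute. Lowering the open fingers behind the dish to push it back about 14 mm.

Call:
apply_moves([
  [[0,0,5,0],[0,0,5,0],[0,0,3.6,0],[0,0,1.2,0],[0,0,0.3,0]],
])

```text
clock: 13.18
position: [0.4904, -0.084, 0.0222]
orientation: [[0.298, 0.955, -0.003], [0.955, -0.298, -0.003], [-0.004, -0.002, -1.0]]
contact_force: [0.0, 0.2, 1.1]
grip_width: 0.0853
```

```bash
python3 -c "
from plan import *
plan([.511,-.017,.026],72.1,1.2)
"
```

```text
t 13.18 pos [ 0.4904 -0.084   0.0222] head 72.68 F [0.03 0.23 1.12] grip 0.08534294790457776
[[1.2, -0.0, -0.07, 0.6], [1.2, -0.02, -0.07, 0.0], [1.2, -0.02, -0.07, 0.0], [1.2, -0.02, -0.07, 0.0], [1.2, -0.02, -0.07, 0.0], [1.02, -0.01, -0.06, 0.0]] left [0. 0. 0.] 0.0
```

Call:
apply_moves([
  [[1.2,0,-0.3,0.6],[1.2,0,-0.1,0],[1.1,0,0,0],[0.7,0,0,0],[0.7,0,0,0],[0.6,0,0,0]],
])

```text
clock: 13.92
position: [0.5108, -0.0277, 0.0301]
orientation: [[0.307, 0.952, 0.004], [0.952, -0.307, -0.004], [-0.003, 0.005, -1.0]]
contact_force: [-1.7, -2.0, 0.4]
grip_width: 0.0854
```

Call:
apply_moves([
  [[0.5,0,0,0],[0.4,0,0,0]],
])

```text
clock: 14.18
position: [0.513, -0.019, 0.0299]
orientation: [[0.307, 0.952, 0.003], [0.952, -0.307, -0.005], [-0.004, 0.004, -1.0]]
contact_force: [-1.5, -2.6, 1.3]
grip_width: 0.0855
```

Call:
apply_moves([
  [[0.4,0,0,0]],
])

```text
clock: 14.3
position: [0.513, -0.0165, 0.0297]
orientation: [[0.305, 0.952, -0.001], [0.952, -0.305, -0.007], [-0.007, 0.002, -1.0]]
contact_force: [-5.6, -15.6, 5.0]
grip_width: 0.0853
```

```bash
python3 -c "
from plan import *
plan([.511,-.017,.026],72.1,1.2)
"
```

```text
t 14.3 pos [ 0.513  -0.0165  0.0297] head 72.23 F [ -5.65 -15.64   5.05] grip 0.08533839591594312
[[-0.1, -0.17, 0.37, 0.1]] left [0. 0. 0.] 0.0
```

The dish is against the posts again (16 N). Backing off and checking.

Call:
apply_moves([
  [[-0.5,0,0,0],[-1,0,0,0],[-2,0,0,0],[-3,0,-1,0],[0,0,-5,0],[0,0,-5,0],[-3,-3,-4,0],[0,0,0,0]],
])

```text
clock: 15.3
position: [0.4553, -0.101, 0.1845]
orientation: [[0.31, 0.951, 0.004], [0.951, -0.31, -0.005], [-0.004, 0.006, -1.0]]
contact_force: [0.6, 0.6, -0.5]
grip_width: 0.0852
```

```bash
python3 dom.py 15; python3 -c "
from m import *
for n in ('top15','scene15','top0','scene0'):
    c=pickle.load(open(n+'.pkl','rb'))
    h=cv2.cvtColor(c['img'],cv2.COLOR_RGB2HSV);P=cloud(c)
    if n[-1]!='0':
        p=dish(c,(.53,.045),.075)
        x=np.array([.952,-.307]);y=np.array([.307,.952]);q=p[:,:2]-[.53,.046];k=q@y<.02
        cc,R=circ(p[k]);d=cc-[.53,.046];print(n,cc,R,'off',d@x,d@y)
    for nm,a,b in(('paddle',.4265,.176),('saucer',.675,-.072),('tileA',.3487,.0095),('tileB',.4542,.283)):
        zz=(P[...,2]>.1)&(h[...,1]>170) if nm=='paddle' else (P[...,2]>.003)&(P[...,2]<.03)&(h[...,1]<90)&(h[...,2]>100)
        k=zz&(np.hypot(P[...,0]-a,P[...,1]-b)<(.07 if nm=='saucer' else .045));print(n,nm,k.sum(),P[k].mean(0).round(4))
"
```

```text
scene -0.024 23 lx -0.011 0.01 z [0.0095 0.0104 0.0124]
scene -0.016 28 lx -0.01 0.011 z [0.0077 0.0107 0.0126]
scene -0.008 17 lx -0.0 0.012 z [0.0092 0.0105 0.0116]
scene 0.0 16 lx 0.001 0.013 z [0.0091 0.0106 0.0122]
scene 0.008 14 lx 0.004 0.014 z [0.0087 0.0106 0.0131]
scene 0.016 14 lx 0.001 0.015 z [0.0101 0.0114 0.0127]
scene 0.024 8 lx 0.003 0.015 z [0.0098 0.0144 0.0175]
scene 0.032 11 lx 0.004 0.017 z [0.0143 0.02   0.0222]
scene 0.04 13 lx 0.002 0.017 z [0.0207 0.0252 0.0379]
scene 0.048 12 lx 0.002 0.018 z [0.0261 0.0309 0.0343]
scene 0.056 17 lx 0.008 0.02 z [0.0336 0.0369 0.0394]
scene 0.064 5 lx 0.013 0.019 z [0.0335 0.0361 0.0371]
top -0.024 31 lx -0.01 0.009 z [0.0085 0.0115 0.0152]
top -0.016 35 lx -0.01 0.011 z [0.0081 0.0114 0.0151]
top -0.008 34 lx -0.008 0.011 z [0.0087 0.0111 0.0136]
top 0.0 32 lx -0.008 0.012 z [0.0085 0.0115 0.0139]
top 0.008 34 lx -0.007 0.013 z [0.0079 0.0114 0.0144]
top 0.016 36 lx -0.008 0.014 z [0.0094 0.012  0.0142]
top 0.024 34 lx -0.006 0.014 z [0.0121 0.0152 0.0197]
top 0.032 34 lx -0.005 0.017 z [0.0178 0.0213 0.0252]
top 0.04 13 l
[... 194 characters left out ...]
97 [ 0.677  -0.0707  0.0105]
top15 tileA 252 [0.3486 0.0085 0.0084]
top15 tileB 240 [0.4544 0.2813 0.0082]
scene15 [0.53146964 0.0468664 ] 0.06732147058225307 off 0.0011331160326423467 0.0012759916056307912
scene15 paddle 455 [0.4279 0.1777 0.1221]
scene15 saucer 1605 [ 0.6729 -0.0723  0.01  ]
scene15 tileA 136 [0.3488 0.0118 0.0074]
scene15 tileB 254 [0.4549 0.2846 0.0078]
top0 paddle 533 [0.4259 0.1741 0.1229]
top0 saucer 1983 [ 0.6772 -0.0705  0.0106]
top0 tileA 255 [0.3486 0.0083 0.0085]
top0 tileB 243 [0.4544 0.2814 0.0082]
scene0 paddle 458 [0.4281 0.1778 0.1222]
scene0 saucer 1626 [ 0.6729 -0.0723  0.0098]
scene0 tileA 137 [0.3489 0.012  0.0074]
scene0 tileB 253 [0.4548 0.2847 0.0076]
```

View pics/d15.png

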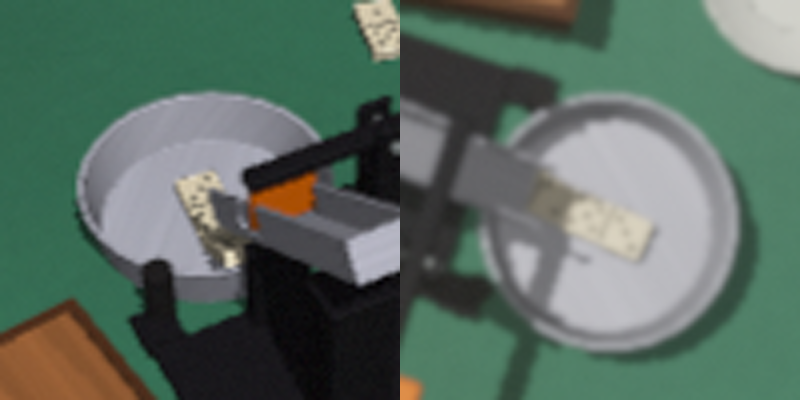

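View pics/scene15.png

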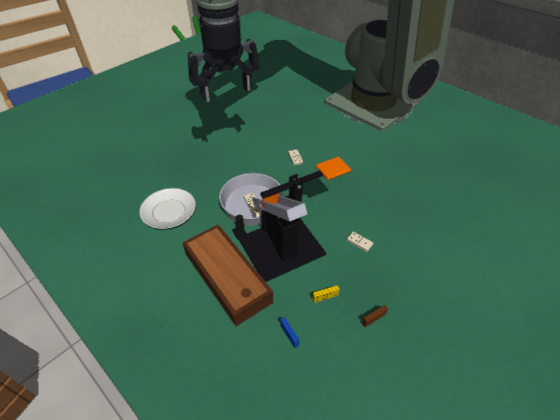

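Everything checks out: the dish is within 3 mm of its place, both dominoes are in it, the gate is shut, and the loose items haven't moved. Handing in.

```bash
python3 -c "
from workcell import r
print(r.job_done()); print(r.state()['clock'])"
```

```text
the job is handed in; nothing more can be done
None
the job is handed in; nothing more can be done
```

The job is handed in, at about 15.4 s of the 45 s allowed: the dish is against the posts with both dominoes in it, and the gate is shut. No verdict was reported.

I pushed the dish to the posts with the open fingers, pressed the paddle about 36 mm, held it, and let go.

**One complication:** the second domino came to rest propped between the first domino and the chute lip, with its centre at about 33 mm, close to the 36 mm limit. I moved the dish out about 14 mm by pressing on the inside of its wall with the shut fingertips. The domino dropped off the lip, and I pushed the dish back against the posts. I aimed to keep the fingertips clear of the dominoes and the pictures showed no contact, but I had no direct contact reading.

**Last checks:**
- **Dish:** within 3 mm of its place in both views. Pushing it against the posts peaked at 44 N the first time and about 17 N the second, against the 120 N wrist limit.
- **Dominoes:** the first lies flat in the dish. The second leans on the rear wall inside it, with its centre at about 20 mm, and it looked stationary. I did not measure its speed.
- **Gate:** the paddle is back at its rest height to within 1 mm.
- **Saucer and loose dominoes:** unmoved to within about 0.5 mm. I checked the domino box only by eye; it looked unmoved.

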